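# Unlock and lift the bayonet lid off a vegetable cutter

## Task

The vegetable cutter is due for washing: push its yellow slide latch by the ridge, away from the lid, until it snaps fully back; then turn the round lid anticlockwise (seen from above) by its black handle until its lugs reach the slots (red nose pointing at the latch) and lift it straight off. Set the lid down, not dropped, the right way up and flat in the blue wash crate, let go of it, leave the latch open, and do not disturb the other things on the table.

Things in the scene. Friction and masses are not known exactly. Their poses are not given: they have to be found in the camera images.
- cutter: Vegetable cutter, fixed: white housing 250 x 230 mm under a round metal chamber of radius 99 mm, 155 mm high. Origin on the table under the lid's axis, z up. A grey latch block stands on its -y side, out to 170 mm from the axis. The lid is free to lift when its yaw equals the cutter's within about 5 degrees; a fixed stop ends the turn about 5 degrees beyond, still free.
- collar (a point): Centre of the chamber's rim, 155 mm above the table, axes as the cutter's. Bayonet collar: inner radius 73 mm, 6 mm thick, its underside 9 mm above the ledge that carries the lid; three slots in it at 0, 120 and 240 degrees about z (0 = +x), each 8 mm wider than a lug on either side. The lugs are clear of it after 15 mm of lift.
- lid_grip (a point): Centre of the lid's black handle bar, on the lid's axis, 29 mm above its underside (169 mm above the table when seated). Bar along the lid's y: 100 long, 24 wide (x), 35 high, mid-height here; the lid's face is 17.5 mm below. Axes: the lid's, z up. Starts 0.6 to 0.95 rad clockwise of free (yaw that much less than the cutter's); turn anticlockwise; it turns easily with 3 mm play.
- nose (a point): Outer end of the red nose on the red-topped -y end of the handle, 64 mm from the lid's axis, 12 mm wide; it points at the latch when the lid is free. While the latch is shut its bolt stops the nose about 0.35 rad short of that. The lid is a grey disc of radius 70 mm, 0.35 to 0.6 kg, with three orange lugs (20 wide, 6 thick, out to 83 mm) at 0, 120 and 240 degrees about z (0 = the lid's +x).
- latch_ridge (a point): Centre of the small ridge on the yellow slide latch, 169 mm above the table: 28 wide (x), 8 thick (y), 12 high, on a flat plate whose top is 6 mm below this point; black rails beside it 1 mm higher than the plate. Axes as the cutter's: it opens along -y, away from the lid. 110 mm from the lid's axis shut, 134 open. Nothing stands higher than the plate for 40 mm on the lid's side.
- latch (a joint): Slide of the yellow latch in m: 0 shut, 0.024 fully open (away from the lid). Spring detent: about 4 N to start it, it snaps over past 0.012 and stays at either end.
- crate: Blue wash crate, fixed, open on top: 260 x 260 mm outside, 60 mm high, walls and floor 6 mm. Origin under its centre on the table. The lid lying flat in it has its handle centre 35 mm above the table.
- disc_mid (a point): Bystander: spare steel cutting disc, 150 mm across, lying flat, 26 mm high at its black hub; point on its axis 8 mm up.
- brush_mid (a point): Bystander: brush with green handle lying on the table; point near its middle.
- bowl_mid (a point): Bystander: steel bowl, 160 mm across, 70 mm high; its centre.
- sanitizer_mid (a point): Bystander: white spray bottle 70 mm across, 190 mm high; its centre.
- spatula_mid (a point): Bystander: blue spatula lying on the table; point near its middle.
- jar_mid (a point): Bystander: glass jar with red cap, 80 mm across, 120 mm high; its centre.
Things that resemble listed ones, but are neither listed nor needed, are in the scene too. Leave any purple look-alike of the part that bears lid_grip alone.

How it is judged:
By the outcome, as a careful person would: the job done as asked, in the order asked, and still so for the second after the job is handed in, with the robot touching nothing.
It also fails if it takes over 58 s, if anything falls off the work surface, if the arm or the gripper's body presses on something with over 40 N, if the wrist force passes 120 N, or if a joint passes its speed limit or range.

## Robot

A 6-joint arm with a two-finger parallel gripper is mounted at the origin on the work surface. World frame = base frame: x ahead of the robot, y to its left, z up, the work surface at z = 0. Lengths are in m, angles in rad, forces in N, time in s.
With the tool pointing down it reaches from about 0.425 to 0.95 m from the base axis. Payload 3.5 kg.
Tool frame: the origin (TCP) lies at the very end of the fingers, on their centre line; the grasp point (between the pads) lies 19 mm behind it (ctrl.grip_point_offset is the distance from the TCP to the grasp point, in m); z points along the fingers, y is the line along which they close (so a half turn about z gives the same grasp; the last joint's range is limited). The gripper opens to 85 mm and grips with 20 to 120 N. Pads are 22 mm wide; open, the fingers measure 114 mm over their backs; the gripper's body (76 mm by 85 mm) begins 54 mm behind the grasp point. The pads swing forward as they close: fully open they stand 13 mm farther back than shut.
Start: joints at [1.022, 0.286, 1.577, -0, 1.279, -0.15], TCP at [0.262, 0.622, 0.231] pointing down, gripper open.
Joint ranges: [-2.77, 2.77], [-0.9, 2.22], [0.21, 2.48], [-1.53, 4.67], [0.24, 2.81], [-2.84, 2.84]. Speed limits (rad/s): [2.79, 2.79, 3.14, 3.14, 3.14, 3.14].

## Interface

Orientations are given as a unit quaternion [x, y, z, w].
In Python, from plant import telemetry, vision, ctrl gives the robot as it stands.
- The arm moves only by the tool arm_command, never from a script. Its argument "series" is one flat list of numbers, 7 for each row, row after row: the shift along the tool's x, y, z in cm, then the turn, a rotation vector about the tool's x, y, z in degrees, then the closure, from 0 (fully open) to 1 (shut). A call has 1 to 10 rows; each row is the pose to reach, as a shift and turn from the pose commanded when the call began, along the tool's axes at that moment; what a row does not reach only later rows make up. A row lasts 1/12 s, in which the tool goes at most 41.7 mm and 7.16 degrees, less where a joint would pass 70% of its speed; a pose out of reach is approached as far as the arm can. A call with a gripper value outside its range is refused whole. The fingers move at their own pace and stop on an object; "force" is the grip in N (left out, the last holds). Time passes only in rows, so rows that repeat a pose let the fingers close. It gives the time, the measured TCP pose, the force, the opening and the grip force at its end, in the units of the state.
- telemetry.get_state(): the state, without advancing time (a new reading comes with each control period).
- vision.read_camera(name): name is "scene" or "top" or "wrist"; returns a dict with "color" (400x640x3 uint8, blue, green, red), "K" (3x3 intrinsics, pixels), "rvec" (rotation vector, rad) and "tvec" (3), from world to camera coordinates, as OpenCV has them; the wrist camera has in their place "T_tool_cam" (4x4, takes a point from camera to tool coordinates, whose origin is the TCP and whose axes are the flange's). Camera axes: x right, y down, z forward; pixel columns grow to the right and rows downward; lengths in m; the calibration is good to about 2 mm. A picture is of the moment at which its call begins: read the wrist's pose just before it. There is no depth.
- ctrl.sign_off(): hands the job in; it is judged then, once.
The state is a dict: "time": time; "qpos": joint angles; "dq": joint speeds; "joint_efforts": joint torques, N m; "eef_pos": TCP position; "tcp_rot": TCP orientation; "contact_force": force on the tool from outside, world axes, zero at the start; "wrist_torque": the same for the moment, N m; "opening": opening from 0.0 (shut) to 1.0 (fully open); "finger_force": force on a finger pad.
Only numpy, scipy, OpenCV 4.12 (cv2) and the standard library are available. Lean on these libraries where they do the work, as an engineer would, in place of code of your own. Each camera call takes 0.05 s, during which the arm holds its last target. There are 200 camera calls.

## Working session

There is one attempt and no reset: what is moved stays moved. The work goes in short steps, Python scripts to look and compute and a tool call to move; the robot and the scene stay as the last step left them, time stands still between calls to the robot, and variables do not carry over. Pictures are saved under pics/ and viewed, at most 11 in all, crops included, and the job is handed in when it is done.

Besides the shell and the picture viewer there is one more tool, called after "Call:" by a JSON object that holds its "op" and its "data", one argument or row to a line. arm_command: Moves the arm, as the interface text tells. Its arguments: {"type":"object","properties":{"series":{"type":"array","items":{"type":"number"}},"force":{"type":"number"}},"required":["series"]}

```bash
mkdir -p pics; ls; python3 - <<'E'
from plant import telemetry, vision, ctrl
import cv2,numpy as np
s=telemetry.get_state();print({k:np.round(v,3) for k,v in s.items()},ctrl.grip_point_offset)
for n in("scene","top"):
    d=vision.read_camera(n);cv2.imwrite(f"pics/{n}0.png",d["color"])
    R=cv2.Rodrigues(np.array(d["rvec"]))[0];print(n,np.round(d["K"],1).tolist(),np.round(-R.T@np.ravel(d["tvec"]),3),np.round(R,2).tolist())
E
```

```text
pics
{'time': np.float64(0.0), 'qpos': array([ 1.022,  0.287,  1.578, -0.   ,  1.279, -0.15 ]), 'dq': array([-0.   ,  0.001, -0.001,  0.001,  0.002, -0.001]), 'joint_efforts': array([ 2.0000e-03, -4.0597e+01, -2.9264e+01, -0.0000e+00,  6.0000e-03,
        0.0000e+00]), 'eef_pos': array([0.262, 0.621, 0.23 ]), 'tcp_rot': array([ 0.198,  0.98 , -0.001, -0.   ]), 'contact_force': array([0.589, 0.447, 0.464]), 'wrist_torque': array([ 0.027, -0.015,  0.005]), 'finger_force': np.float64(0.0), 'opening': np.float64(1.001)} 0.0187
scene [[417.9, 0.0, 329.7], [0.0, 417.9, 197.2], [0.0, 0.0, 1.0]] [ 1.26  -0.377  1.319] [[0.5, 0.86, 0.01], [0.74, -0.42, -0.52], [-0.45, 0.27, -0.85]]
top [[444.0, 0.0, 321.9], [0.0, 444.0, 194.2], [0.0, 0.0, 1.0]] [ 0.336 -0.017  1.807] [[0.03, -1.0, 0.01], [-0.99, -0.03, -0.16], [0.16, -0.0, -0.99]]
```

View pics/scene0.png

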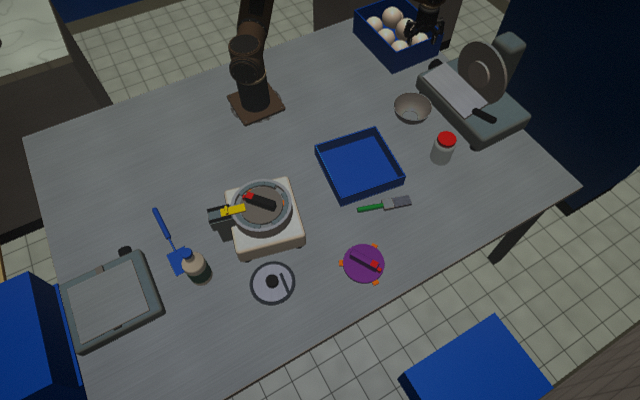

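View pics/top0.png

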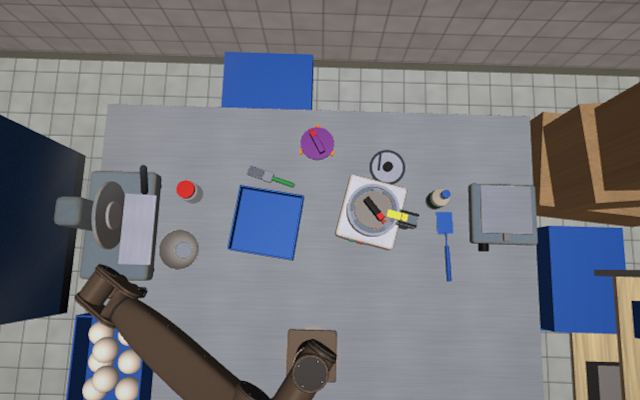

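The scene view shows the cutter at about (262,208), the crate at (360,165) and a purple look-alike lid at (363,263). The top view shows the cutter at (373,210) with its latch at (400,216) on the right, and the crate at (266,222).

```bash
cat >h.py <<'E'
from plant import telemetry, vision, ctrl
import cv2,numpy as np
from scipy.spatial.transform import Rotation as Ro
def cam(n):
    s=telemetry.get_state(); d=vision.read_camera(n); K=np.array(d["K"])
    if n=="wrist":
        T=np.eye(4);T[:3,:3]=Ro.from_quat(s["tcp_rot"]).as_matrix();T[:3,3]=s["eef_pos"];T=T@np.array(d["T_tool_cam"])
        R=T[:3,:3];c=T[:3,3]
    else:
        R=cv2.Rodrigues(np.array(d["rvec"]))[0].T;c=-R@np.ravel(d["tvec"])
    return d["color"],K,R,c
def ray(C,uv,z):
    _,K,R,c=C; uv=np.atleast_2d(uv).astype(float)
    v=(R@np.linalg.inv(K)@np.c_[uv,np.ones(len(uv))].T).T
    return (c+v*((z-c[2])/v[:,2])[:,None])[:,:2]
def mask(img,h0,h1,s0=120,v0=60,v1=255,s1=255):
    return cv2.inRange(cv2.cvtColor(img,cv2.COLOR_BGR2HSV),(h0,s0,v0),(h1,s1,v1))
def blobs(m,amin=15):
    out=[]
    for c in cv2.findContours(m,cv2.RETR_EXTERNAL,cv2.CHAIN_APPROX_NONE)[0]:
        if cv2.contourArea(c)>=amin: out.append(c)
    return out
E
python3 - <<'E'
from h import *
for n in("top","scene"):
    C=cam(n);im=C[0]
    print(n)
    for nm,m,z in(("yellow",mask(im,22,35),.163),("red",mask(im,0,6)|mask(im,174,180),.18),("blue",mask(im,105,125),.06),("white",mask(im,0,180,0,150,255,40),.1)):
        for c in blobs(m):
            r=cv2.minAreaRect(c)
            p=ray(C,cv2.boxPoints(r),z);cc=p.mean(0)
            if abs(cc[0])<1 and abs(cc[1])<.7 and cc[0]>.3: print(nm,np.round(r[0]),cv2.contourArea(c),np.round(cc,3),"corners",np.round(p,3).tolist())
    cr=im[150:270,220:460] if n=="top" else im[120:270,200:420]
    cv2.imwrite(f"pics/{n}1.png",cv2.resize(cr,None,fx=3.3,fy=3.3,interpolation=cv2.INTER_CUBIC))
E
```

```text
top
yellow [397. 215.] 124.5 [ 0.539 -0.307] corners [[0.534, -0.266], [0.564, -0.275], [0.544, -0.348], [0.514, -0.339]]
red [381. 217.] 45.0 [ 0.525 -0.246] corners [[0.531, -0.225], [0.546, -0.24], [0.519, -0.267], [0.504, -0.253]]
red [185. 189.] 226.5 [0.61  0.483] corners [[0.639, 0.519], [0.641, 0.452], [0.581, 0.448], [0.579, 0.514]]
red [312. 132.] 17.5 [0.843 0.017] corners [[0.855, 0.027], [0.856, 0.008], [0.832, 0.007], [0.831, 0.026]]
blue [446. 246.] 406.5 [ 0.435 -0.517] corners [[0.566, -0.48], [0.572, -0.541], [0.304, -0.552], [0.299, -0.493]]
blue [446. 194.] 41.5 [ 0.642 -0.52 ] corners [[0.656, -0.506], [0.657, -0.534], [0.628, -0.534], [0.627, -0.506]]
blue [265. 222.] 4188.5 [0.509 0.194] corners [[0.398, 0.338], [0.655, 0.311], [0.618, 0.047], [0.363, 0.08]]
white [137. 229.] 2123.5 [0.465 0.681] corners [[0.332, 0.741], [0.605, 0.744], [0.597, 0.619], [0.324, 0.62]]
white [214. 102.] 88.0 [0.979 0.419] corners [[0.998, 0.444], [0.999, 0.396], [0.961, 0.394], [0.96, 0.442]]
white [315. 249.] 89400.5 [ 0.435 -0.007] corners [[-0.126, 0.807], [0.998, 0.901], [0.9
[... 241 characters left out ...]
0.009], [0.934, -0.025]]
red [248. 195.] 42.0 [ 0.524 -0.243] corners [[0.504, -0.254], [0.522, -0.223], [0.543, -0.233], [0.525, -0.263]]
red [447. 138.] 197.0 [0.655 0.461] corners [[0.615, 0.453], [0.646, 0.508], [0.696, 0.468], [0.665, 0.414]]
blue [172. 238.] 497.5 [ 0.47  -0.516] corners [[0.333, -0.56], [0.33, -0.48], [0.61, -0.475], [0.608, -0.549]]
blue [360. 160.] 3801.0 [0.509 0.202] corners [[0.365, 0.085], [0.396, 0.395], [0.657, 0.304], [0.619, 0.024]]
white [230. 193.] 73.0 [ 0.436 -0.284] corners [[0.442, -0.317], [0.399, -0.266], [0.429, -0.25], [0.471, -0.301]]
white [262. 214.] 857.5 [ 0.559 -0.219] corners [[0.421, -0.309], [0.467, -0.078], [0.698, -0.138], [0.65, -0.35]]
```

View pics/top1.png

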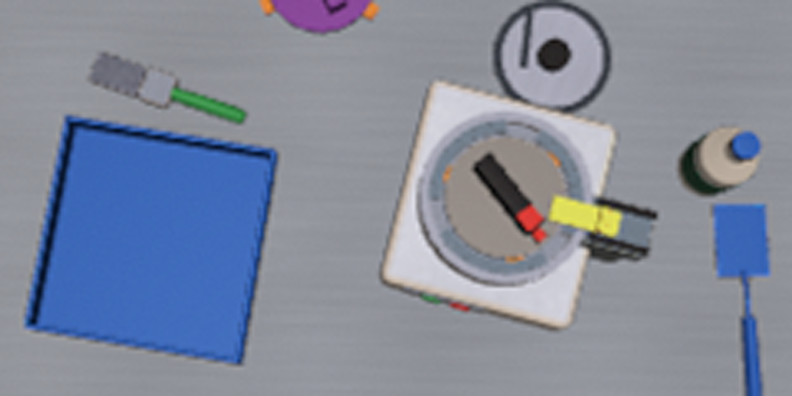

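The crop shows the latch pointing right, yellow slide (585,213), red nose (540,235) up-left of it, and the crate and cutter clearly separated. I'm moving over the cutter for a wrist view.

Call:
{"op": "arm_command", "data": {
  "series": [-38, -29.5, -13, 0, 0, 41, 1, -38, -29.5, -13, 0, 0, 41, 1, -38, -29.5, -13, 0, 0, 41, 1, -38, -29.5, -13, 0, 0, 41, 1, -38, -29.5, -13, 0, 0, 41, 1, -38, -29.5, -13, 0, 0, 41, 1, -38, -29.5, -13, 0, 0, 41, 1, -38, -29.5, -13, 0, 0, 41, 1, -38, -29.5, -13, 0, 0, 41, 1, -38, -29.5, -13, 0, 0, 41, 1]
}}

```text
time: 1.03
eef_pos: [0.4594, 0.2695, 0.3405]
tcp_rot: [0.529, 0.849, 0.0, 0.0]
contact_force: [1.3, 0.7, 0.3]
opening: -0.001
finger_force: 0.0
```

```bash
cat >>h.py <<'E'
def go(x,y,z,yaw):
    "print shift (cm) and turn (deg) to TCP x,y,z, tool down, tool y at yaw deg"
    s=telemetry.get_state();R=Ro.from_quat(s["tcp_rot"]).as_matrix()
    a=np.radians(yaw);Y=np.array([np.cos(a),np.sin(a),0]);Z=np.array([0,0,-1.]);T=np.c_[np.cross(Y,Z),Y,Z]
    print("t",round(float(s["time"]),2),"at",np.round(s["eef_pos"],4),"yaw",round(np.degrees(np.arctan2(R[1,1],R[0,1])),2),"F",np.round(s["contact_force"],1),"open",round(float(s["opening"]),2),"q6",round(s["qpos"][5],2))
    print(" shift",np.round(R.T@(np.array([x,y,z])-s["eef_pos"])*100,2),"turn",np.round(np.degrees(Ro.from_matrix(R.T@T).as_rotvec()),2))
E
python3 -c "
from h import *
go(.56,-.22,.38,-15)"
```

```text
t 1.03 at [0.4594 0.2695 0.3405] yaw 26.16 F [1.3 0.7 0.3] open -0.0 q6 -0.12
 shift [-48.37 -12.56  -3.95] turn [ 1.000e-02 -0.000e+00  4.116e+01]
```

Call:
{"op": "arm_command", "data": {
  "series": [-48, -12.5, -4, 0, 0, 41, 1, -48, -12.5, -4, 0, 0, 41, 1, -48, -12.5, -4, 0, 0, 41, 1, -48, -12.5, -4, 0, 0, 41, 1, -48, -12.5, -4, 0, 0, 41, 1, -48, -12.5, -4, 0, 0, 41, 1, -48, -12.5, -4, 0, 0, 41, 1, -48, -12.5, -4, 0, 0, 41, 1, -48, -12.5, -4, 0, 0, 41, 1, -48, -12.5, -4, 0, 0, 41, 1]
}}

```text
time: 1.87
eef_pos: [0.5421, -0.1376, 0.3736]
tcp_rot: [0.793, 0.61, 0.0, 0.0]
contact_force: [0.9, 0.7, 0.2]
opening: 0.003
finger_force: 0.0
```

```bash
python3 -c "
from h import *
C=cam('wrist')
go(.56,-.22,.38,-15)
print(C[3],C[2].round(2).tolist(),C[1])
cv2.imwrite('pics/w1.png',C[0])"
```

```text
t 1.92 at [ 0.5431 -0.1446  0.3735] yaw -15.2 F [-1.3 -3.9  0.6] open 0.0 q6 -0.17
 shift [-6.84  3.61 -0.61] turn [ 0.12  0.32 -0.2 ]
[ 0.55867185 -0.07464526  0.5163793 ] [[0.97, -0.25, -0.07], [-0.26, -0.93, -0.25], [0.0, 0.26, -0.97]] [[325.36816632   0.         313.86193784]
 [  0.         325.36816632 197.31429009]
 [  0.           0.           1.        ]]
```

View pics/w1.png

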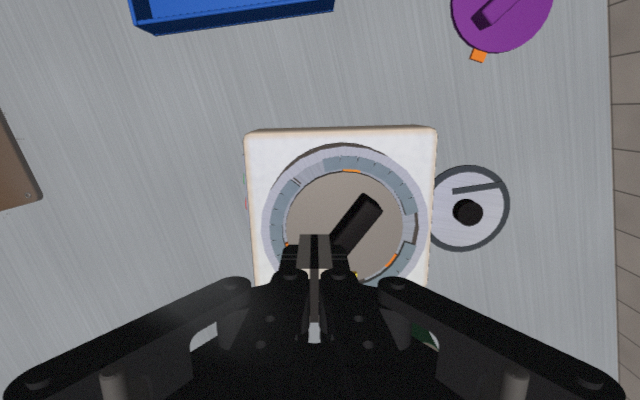

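The wrist view shows the lid disc with its handle (365,215), cutter square with the image; the fingers hide the latch. I'm shifting back to see it.

Call:
{"op": "arm_command", "data": {
  "series": [-13, 1, -0.5, 0, 0, 0, 1, -13, 1, -0.5, 0, 0, 0, 1, -13, 1, -0.5, 0, 0, 0, 1, -13, 1, -0.5, 0, 0, 0, 1, -13, 1, -0.5, 0, 0, 0, 1, -13, 1, -0.5, 0, 0, 0, 1]
}}

```text
time: 2.42
eef_pos: [0.5186, -0.2634, 0.3781]
tcp_rot: [0.793, 0.61, 0.0, -0.001]
contact_force: [-0.6, 0.4, 0.2]
opening: 0.0
finger_force: 0.0
```

```bash
python3 -c "
from h import *
C=cam('wrist');im=C[0]
go(.56,-.22,.38,-15)
for nm,m,z in (('yellow',mask(im,20,36),.163),('red',mask(im,0,6)|mask(im,174,180),.18),('orange',mask(im,7,19,150),.15)):
    for c in blobs(m):
        r=cv2.minAreaRect(c);p=ray(C,cv2.boxPoints(r),z);print(nm,np.round(r[0]),cv2.contourArea(c),p.mean(0).round(4),p.round(3).tolist())
np.savez('w2.npz',im=im,K=C[1],R=C[2],c=C[3])
cv2.imwrite('pics/w2.png',im)"
```

```text
t 2.47 at [ 0.5188 -0.2626  0.3783] yaw -14.81 F [ 0.8  0.6 -0.6] open -0.01 q6 -0.38
 shift [ 5.18  2.89 -0.16] turn [-0.02 -0.05  0.19]
yellow [339. 200.] 1538.5 [ 0.5378 -0.3044] [[0.533, -0.263], [0.56, -0.269], [0.543, -0.346], [0.515, -0.339]]
red [315. 155.] 590.0 [ 0.5253 -0.2441] [[0.503, -0.247], [0.532, -0.223], [0.547, -0.241], [0.518, -0.265]]
orange [388. 157.] 37.0 [ 0.604 -0.272] [[0.595, -0.276], [0.61, -0.265], [0.613, -0.268], [0.598, -0.279]]
orange [280. 146.] 35.0 [ 0.4881 -0.2274] [[0.485, -0.219], [0.488, -0.218], [0.492, -0.236], [0.488, -0.237]]
orange [346.  50.] 47.0 [ 0.5837 -0.1491] [[0.574, -0.148], [0.576, -0.144], [0.593, -0.15], [0.592, -0.154]]
```

View pics/w2.png

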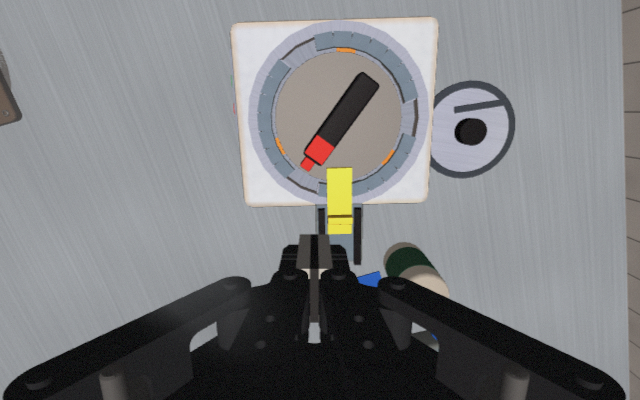

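The view shows the yellow slide (327–352, 168–234) with its ridge near (340,220), red nose (306,165), handle (340,118), and the collar centred near (338,112).

```bash
python3 -c "
from h import *
d=np.load('w2.npz');C=(d['im'],d['K'],d['R'],d['c']);im=C[0]
def cc(p):
    A=np.c_[2*p,np.ones(len(p))];s=np.linalg.lstsq(A,(p**2).sum(1),rcond=None)[0];return s[:2],np.sqrt(s[2]+s[:2]@s[:2])
pts=[]
for c in blobs(mask(im,7,19,150)): pts.append(cv2.moments(c)); 
pts=np.array([[m['m10']/m['m00'],m['m01']/m['m00']] for m in pts])
for z in(.146,.15):
    p=ray(C,pts,z);o,r=cc(p);print('lugs',z,o.round(4),r.round(4),np.degrees(np.arctan2(*(p-o).T[::-1])).round(1))
# disc: low-sat brownish region flood
hsv=cv2.cvtColor(im,cv2.COLOR_BGR2HSV);print('disc hsv',hsv[150,360],hsv[100,300],'ring',hsv[112,258],hsv[110,268],'wh',hsv[30,245],'bar',hsv[95,357],'ridge',hsv[212:236:2,340].tolist())
# bar
m=((hsv[...,2]<45).astype('u1')*255); m[:60]=0;m[160:]=0;m[:,:300]=0;m[:,385:]=0
m|=mask(im,0,6)|mask(im,174,180); m[185:]=0;m=cv2.morphologyEx(m,cv2.MORPH_OPEN,np.ones((11,11)))
b=max(blobs(m),key=cv2.contourArea);r=cv2.minAreaRect(b);p=ray(C,cv2.boxPoints(r),.1865);print('bar',r,p.mean(0).round(4),p.round(3).tolist(),[round(np.linalg.norm(p[i]-p[i-1]),3) for i in(1,2)])
y=max(blobs(mask(im,20,36)),key=cv2.contourArea)
q=y[:,0]
for n,v in (('far',168),):pass
rows=[(v,q[q[:,1]==v][:,0].min(),q[q[:,1]==v][:,0].max()) for v in range(168,236,3) if (q[:,1]==v).any()];print(rows)
w=mask(im,0,180,0,150,255,30);w[:, :220]=0;w[:,445:]=0;w[215:]=0
w=max(blobs(cv2.morphologyEx(mask(im,0,180,0,185,255,40),cv2.MORPH_OPEN,np.ones((5,5)))),key=cv2.contourArea);r=cv2.minAreaRect(w);print('white',r)
for z in (.1,): 
    p=ray(C,cv2.boxPoints(r),z);print(p.round(3).tolist(),p.mean(0))
"
```

```text
lugs 0.146 [ 0.5589 -0.2165] 0.0724 [ -51.  -171.2   69.5]
lugs 0.15 [ 0.5587 -0.2164] 0.0717 [ -51.  -171.2   69.5]
disc hsv [ 16  24 158] [ 12  21 161] ring [114  24 169] [104  46 150] wh [113   9 224] bar [ 6 25 51] ridge [[29, 167, 231], [28, 171, 221], [23, 193, 102], [28, 173, 226], [29, 164, 231], [28, 172, 230], [26, 176, 187], [28, 168, 232], [28, 166, 232], [29, 169, 231], [28, 170, 231], [83, 16, 142]]
bar ((318.5, 149.5), (21.0, 21.0), 90.0) [ 0.5301 -0.239 ] [[0.523, -0.226], [0.543, -0.231], [0.538, -0.252], [0.517, -0.247]] [np.float64(0.021), np.float64(0.021)]
[(168, np.int32(327), np.int32(351)), (171, np.int32(327), np.int32(351)), (174, np.int32(327), np.int32(351)), (177, np.int32(327), np.int32(351)), (180, np.int32(327), np.int32(351)), (183, np.int32(327), np.int32(351)), (186, np.int32(327), np.int32(351)), (189, np.int32(327), np.int32(351)), (192, np.int32(327), np.int32(351)), (195, np.int32(327), np.int32(351)), (198, np.int32(327), np.int32(350)), (201, np.int32(328), np.int32(350)), (204, np.int32(327), np.int32(351)), (207, np.int32(328), np.int32(351)), (210, np.int32(328), np.int32(351)), (213, np.int32(328), np.int32(351)), (216, np.int32(328), np.int32(351)), (219, np.int32(328), np.int32(352)), (222, np.int32(328), np.int32(352)), (225, np.int32(328), np.int32(351)), (228, np.int32(328), np.int32(351)), (231, np.int32(328), np.int32(351))]
white ((369.8958740234375, 111.04220581054688), (184.38352966308594, 273.6947326660156), 88.49256896972656)
[[0.467, -0.079], [0.778, -0.154], [0.759, -0.38], [0.401, -0.294]] [ 0.60115013 -0.2267681 ]
```

```bash
python3 -c "
from h import *
d=np.load('w2.npz');C=(d['im'],d['K'],d['R'],d['c'])
o=np.array([.5588,-.2165])
e=ray(C,[[327,170],[328,213],[351,170],[351,213]],.163);print(e.round(4).tolist())
for i in(0,2): v=e[i]-e[i+1];print('yaw',np.degrees(np.arctan2(v[1],v[0]))-90)
for v,z in((216,.163),(216,.175),(224,.163),(224,.175),(233.5,.163),(233.5,.175)):
    p=ray(C,[339.8,v],z)[0];print(v,z,p.round(4),'dist',np.linalg.norm(p-o).round(4),'yaw',(np.degrees(np.arctan2(*(o-p)[::-1]))-90).round(1))
go(.56,-.22,.38,-15)
"
```

```text
[[0.5331, -0.2661], [0.5218, -0.315], [0.5589, -0.2729], [0.5474, -0.3218]]
yaw -13.021869659109697
yaw -13.250443593839023
216 0.163 [ 0.5341 -0.322 ] dist 0.1084 yaw -13.2
216 0.175 [ 0.5341 -0.318 ] dist 0.1044 yaw -13.7
224 0.163 [ 0.5318 -0.3315] dist 0.1182 yaw -13.2
224 0.175 [ 0.5319 -0.3271] dist 0.1139 yaw -13.7
233.5 0.163 [ 0.5289 -0.343 ] dist 0.13 yaw -13.3
233.5 0.175 [ 0.5292 -0.3382] dist 0.1253 yaw -13.7
t 2.47 at [ 0.5188 -0.2626  0.3783] yaw -14.81 F [ 0.8  0.6 -0.6] open -0.01 q6 -0.38
 shift [ 5.18  2.89 -0.16] turn [-0.02 -0.05  0.19]
```

```bash
python3 -c "
from h import *
go(.5396,-.2983,.23,-13.2);go(.5396,-.2983,.168,-13.2)
"
```

```text
t 2.47 at [ 0.5188 -0.2626  0.3783] yaw -14.81 F [ 0.8  0.6 -0.6] open -0.01 q6 -0.38
 shift [-2.93  2.93 14.83] turn [-0.02 -0.05 -1.61]
t 2.47 at [ 0.5188 -0.2626  0.3783] yaw -14.81 F [ 0.8  0.6 -0.6] open -0.01 q6 -0.38
 shift [-2.93  2.93 21.03] turn [-0.02 -0.05 -1.61]
```

Call:
{"op": "arm_command", "data": {
  "series": [-1.5, 1.5, 4, 0, 0, -1.6, 1, -2.9, 2.9, 8, 0, 0, -1.6, 1, -2.9, 2.9, 12, 0, 0, -1.6, 1, -2.9, 2.9, 15, 0, 0, -1.6, 1, -2.9, 2.9, 17.5, 0, 0, -1.6, 1, -2.9, 2.9, 19.5, 0, 0, -1.6, 1, -2.9, 2.9, 20, 0, 0, -1.6, 1, -2.9, 2.9, 20, 0, 0, -1.6, 1, -2.9, 2.9, 20, 0, 0, -1.6, 1]
}}

```text
time: 3.22
eef_pos: [0.5402, -0.2984, 0.1799]
tcp_rot: [0.783, 0.621, 0.0, 0.001]
contact_force: [0.0, -0.1, 0.6]
opening: -0.006
finger_force: 0.0
```

```bash
python3 -c "
from h import *
go(.5396,-.2983,.168,-13.2)
C=cam('wrist');cv2.imwrite('pics/w3.png',C[0])
"
```

```text
t 3.22 at [ 0.5402 -0.2984  0.1799] yaw -13.15 F [ 0.  -0.1  0.6] open -0.01 q6 -0.44
 shift [ 0.   -0.07  1.19] turn [0.1  0.04 0.05]
```

View pics/w3.png

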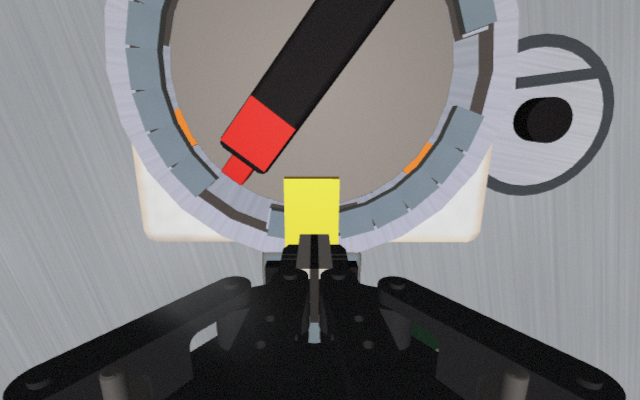

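The closed fingers (315,240) are centred over the yellow plate (285–340), clear of nose and lid. Now lower and push.

Call:
{"op": "arm_command", "data": {
  "series": [0, -0.1, 0.6, 0, 0, 0, 1, 0, -0.1, 1.2, 0, 0, 0, 1, 0, -0.1, 1.2, 0, 0, 0, 1, -0.8, -0.1, 1.2, 0, 0, 0, 1, -1.6, -0.1, 1.2, 0, 0, 0, 1, -2.2, -0.1, 1.2, 0, 0, 0, 1, -2.8, -0.1, 1.2, 0, 0, 0, 1, -3.3, -0.1, 1.2, 0, 0, 0, 1, -3.3, -0.1, 1.2, 0, 0, 0, 1]
}}

```text
time: 4.02
eef_pos: [0.5306, -0.3319, 0.1666]
tcp_rot: [0.784, 0.62, 0.001, -0.0]
contact_force: [0.1, 3.3, -0.0]
opening: 0.002
finger_force: 1.1
```

Call:
{"op": "arm_command", "data": {
  "series": [-0.2, 0, 0, 0, 0, 0, 1, -0.4, 0, 0, 0, 0, 0, 1, -0.4, 0, 0, 0, 0, 0, 1]
}}

```text
time: 4.27
eef_pos: [0.5305, -0.3321, 0.1666]
tcp_rot: [0.784, 0.621, 0.003, -0.003]
contact_force: [2.6, 8.6, 1.7]
opening: 0.001
finger_force: 5.2
```

Force rose with no motion, so the latch is at its end stop. Back off, raise, and check.

Call:
{"op": "arm_command", "data": {
  "series": [0.8, 0, 0, 0, 0, 0, 1, 1.6, 0, -1, 0, 0, 0, 1, 2.5, 0, -5, 0, 0, 0, 1, 3.5, 0, -9, 0, 0, 0, 1, 4.5, 0, -13, 0, 0, 0, 0, 5.5, 0, -17, 0, 0, 0, 0, 6, 0, -20, 0, 0, 0, 0, 6, 0, -20, 0, 0, 0, 0, 6, 0, -20, 0, 0, 0, 0]
}}

```text
time: 5.02
eef_pos: [0.5443, -0.2771, 0.3713]
tcp_rot: [0.784, 0.621, 0.0, 0.004]
contact_force: [0.9, -0.3, -0.7]
opening: 0.709
finger_force: 0.0
```

```bash
python3 -c "
from h import *
C=cam('wrist');im=C[0];cv2.imwrite('pics/w4.png',im)
y=max(blobs(mask(im,20,36)),key=cv2.contourArea)[:,0];v0,v1=y[:,1].min(),y[:,1].max();u=y[:,0].mean();print(v0,v1,u)
o=np.array([.5588,-.2165])
for v in(v0,v1):
  p=ray(C,[u,v],.163)[0];print(p.round(4),np.linalg.norm(p-o).round(4))
go(*o,.22,-51);go(*o,.158,-51)
pts=[cv2.moments(c) for c in blobs(mask(im,7,19,150))]
pts=np.array([[m['m10']/m['m00'],m['m01']/m['m00']] for m in pts]);print(ray(C,pts,.147).round(4).tolist())
"
```

```text
183 248 311.9488636363636
[ 0.5409 -0.29  ] 0.0757
[ 0.523  -0.3656] 0.1533
t 5.07 at [ 0.5436 -0.2768  0.3682] yaw -13.24 F [-0.2  0.3 -1.4] open 0.79 q6 -0.41
 shift [ 6.26  0.06 14.8 ] turn [ 0.19  0.08 37.76]
t 5.07 at [ 0.5436 -0.2768  0.3682] yaw -13.24 F [-0.2  0.3 -1.4] open 0.79 q6 -0.41
 shift [ 6.27  0.04 21.  ] turn [ 0.19  0.08 37.76]
[[0.6038, -0.2727], [0.4873, -0.2277], [0.5842, -0.1488]]
```

View pics/w4.png

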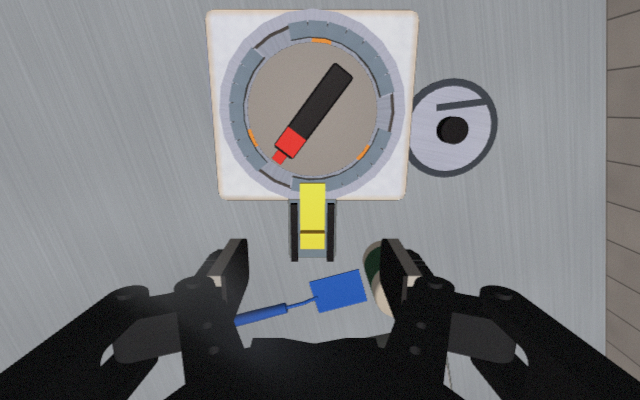

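The latch is open: its plate spans rows 183–248, about 23 mm further out than before, with the lid unmoved. Next: over the handle and down.

Call:
{"op": "arm_command", "data": {
  "series": [2, 0, 3, 0, 0, 7, 0, 4, 0, 6, 0, 0, 14, 0, 5.5, 0, 9, 0, 0, 21, 0, 6.3, 0, 11, 0, 0, 28, 0, 6.3, 0, 13, 0, 0, 35, 0, 6.3, 0, 14.5, 0, 0, 37.8, 0, 6.3, 0, 14.5, 0, 0, 37.8, 0, 6.3, 0, 14.5, 0, 0, 37.8, 0]
}}

```text
time: 5.73
eef_pos: [0.5566, -0.2149, 0.2189]
tcp_rot: [0.943, 0.334, -0.002, -0.002]
contact_force: [0.4, 0.0, -0.3]
opening: 1.004
finger_force: 0.0
```

```bash
python3 -c "
from h import *
C=cam('wrist');im=C[0];cv2.imwrite('pics/w5.png',im)
go(.5588,-.2165,.158,-51)"
```

```text
t 5.78 at [ 0.5575 -0.2154  0.2208] yaw -50.99 F [ 0.4 -0.3 -0.5] open 1.0 q6 0.35
 shift [0.04 0.17 6.28] turn [-0.08  0.05  0.01]
```

View pics/w5.png

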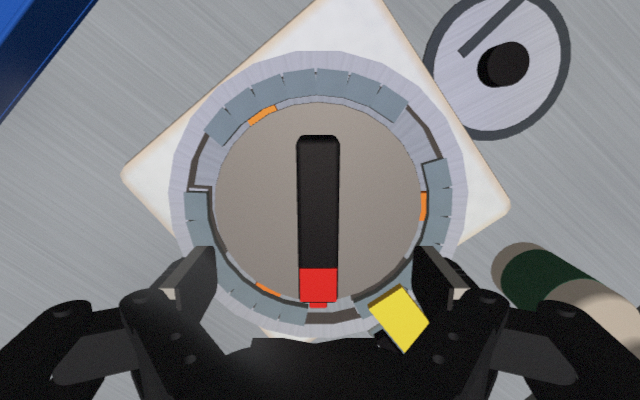

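The bar stands upright at column 318 midway between the open fingers (188–438). Descend and grip.

Call:
{"op": "arm_command", "data": {
  "series": [0, 0.1, 3, 0, 0, 0, 0, 0, 0.1, 5, 0, 0, 0, 0, 0, 0.1, 6.2, 0, 0, 0, 0, 0, 0.1, 6.2, 0, 0, 0, 0, 0, 0.1, 6.2, 0, 0, 0, 1, 0, 0.1, 6.2, 0, 0, 0, 1, 0, 0.1, 6.2, 0, 0, 0, 1, 0, 0.1, 6.2, 0, 0, 0, 1, 0, 0.1, 6.2, 0, 0, 0, 1, 0, 0.1, 6.2, 0, 0, 0, 1],
  "force": 50
}}

```text
time: 6.62
eef_pos: [0.5591, -0.2163, 0.1609]
tcp_rot: [0.943, 0.333, 0.001, 0.001]
contact_force: [-0.8, 0.6, 3.6]
opening: 0.271
finger_force: 51.6
```

Call:
{"op": "arm_command", "data": {
  "series": [0, 0, 0, 0, 0, -5, 1, 0, 0, 0, 0, 0, -10, 1, 0, 0, 0, 0, 0, -15, 1, 0, 0, 0, 0, 0, -20, 1, 0, 0, 0, 0, 0, -25, 1, 0, 0, 0, 0, 0, -30, 1, 0, 0, 0, 0, 0, -35, 1, 0, 0, 0, 0, 0, -38, 1, 0, 0, 0, 0, 0, -38, 1, 0, 0, 0, 0, 0, -38, 1]
}}

```text
time: 7.45
eef_pos: [0.5592, -0.2164, 0.1609]
tcp_rot: [0.783, 0.622, 0.0, 0.001]
contact_force: [-0.3, 0.6, 4.8]
opening: 0.272
finger_force: 51.7
```

```bash
python3 -c "
from h import *
C=cam('wrist');im=C[0];cv2.imwrite('pics/w6.png',im)
s=telemetry.get_state();print(s['wrist_torque'],s['finger_force'])
go(.5588,-.2165,.158,-13.2)"
```

```text
[0.15551995 0.14239474 0.38054355] 51.77580177783966
t 7.5 at [ 0.5592 -0.2164  0.1609] yaw -13.03 F [-1.5  0.3  5.2] open 0.27 q6 -0.31
 shift [-0.02 -0.04  0.29] turn [0.11 0.06 0.17]
```

View pics/w6.png

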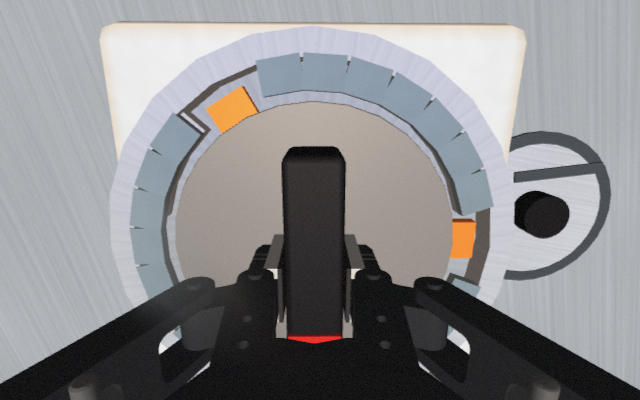

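The orange lugs (232,108) and (463,239) lie in the slots. Allowing for parallax they are centred. Lift gently.

Call:
{"op": "arm_command", "data": {
  "series": [0, 0, -0.3, 0, 0, 0, 1, 0, 0, -0.7, 0, 0, 0, 1, 0, 0, -1.1, 0, 0, 0, 1, 0, 0, -1.5, 0, 0, 0, 1, 0, 0, -2, 0, 0, 0, 1, 0, 0, -2.5, 0, 0, 0, 1]
}}

```text
time: 8.0
eef_pos: [0.5583, -0.2159, 0.1843]
tcp_rot: [0.783, 0.622, -0.0, -0.001]
contact_force: [0.2, -0.1, -5.2]
opening: 0.272
finger_force: 50.3
```

```bash
python3 -c "
from h import *
go(.509,.197,.24,-8);go(.509,.197,.04,-8)"
```

```text
t 8.0 at [ 0.5583 -0.2159  0.1843] yaw -13.06 F [ 0.2 -0.1 -5.2] open 0.27 q6 -0.31
 shift [ 39.11 -14.14  -5.54] turn [-0.06 -0.02 -5.06]
t 8.0 at [ 0.5583 -0.2159  0.1843] yaw -13.06 F [ 0.2 -0.1 -5.2] open 0.27 q6 -0.31
 shift [ 39.1  -14.12  14.46] turn [-0.06 -0.02 -5.06]
```

Call:
{"op": "arm_command", "data": {
  "series": [0, 0, -3, 0, 0, 0, 1, 2, -0.5, -5.5, 0, 0, 0, 1, 5.5, -2, -6, 0, 0, 0, 1, 9, -3, -6, 0, 0, -1, 1, 12.5, -4.5, -6, 0, 0, -2, 1, 16, -6, -6, 0, 0, -3, 1, 19.5, -7, -6, 0, 0, -4, 1, 23, -8, -6, 0, 0, -5, 1, 26.5, -9.5, -6, 0, 0, -5, 1, 30, -11, -6, 0, 0, -5, 1]
}}

```text
time: 8.83
eef_pos: [0.5187, 0.1027, 0.2451]
tcp_rot: [0.755, 0.656, 0.0, 0.0]
contact_force: [0.9, -0.7, -4.3]
opening: 0.271
finger_force: 50.5
```

Call:
{"op": "arm_command", "data": {
  "series": [3, -1, 0, 0, 0, 0, 1, 5, -1.7, 0, 0, 0, 0, 1, 7, -2.4, 0, 0, 0, 0, 1, 8.5, -3, 0, 0, 0, 0, 1, 9, -3.1, 1, 0, 0, 0, 1, 9, -3.1, 3, 0, 0, 0, 1, 9, -3.1, 5, 0, 0, 0, 1, 9, -3.1, 5, 0, 0, 0, 1, 9, -3.1, 5, 0, 0, 0, 1]
}}

```text
time: 9.58
eef_pos: [0.5, 0.1938, 0.1929]
tcp_rot: [0.755, 0.656, -0.002, -0.001]
contact_force: [0.4, -0.3, -5.3]
opening: 0.267
finger_force: 50.4
```

```bash
python3 -c "
from h import *
go(.509,.197,.032,-8)
C=cam('top');cv2.imwrite('pics/t2.png',cv2.resize(C[0][150:270,200:460],None,fx=3,fy=3))
im=C[0]
print(ray(C,[[0,0]],0))
"
```

```text
t 9.58 at [0.5    0.1938 0.1929] yaw -8.08 F [ 0.4 -0.3 -5.3] open 0.27 q6 0.32
 shift [ 0.46  0.91 16.08] turn [-0.21  0.09 -0.08]
[[1.46159829 1.4183944 ]]
```

View pics/t2.png

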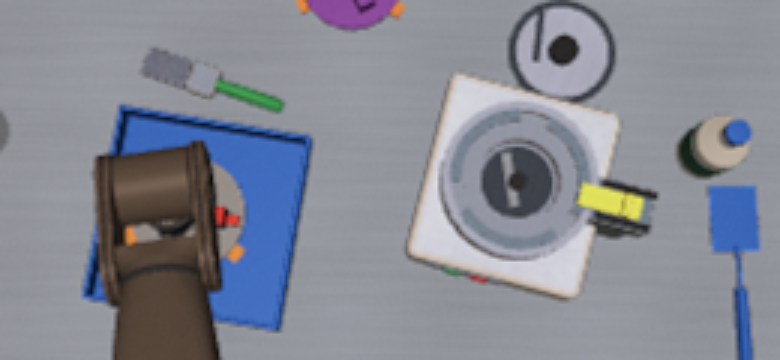

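The lid hangs level over the crate, off-centre in the picture only by its height; latch open and the chamber empty. Lower gently.

Call:
{"op": "arm_command", "data": {
  "series": [0.5, 0.9, 3, 0, 0, 0, 1, 0.5, 0.9, 6, 0, 0, 0, 1, 0.5, 0.9, 9, 0, 0, 0, 1, 0.5, 0.9, 11.5, 0, 0, 0, 1, 0.5, 0.9, 13.5, 0, 0, 0, 1, 0.5, 0.9, 15, 0, 0, 0, 1, 0.5, 0.9, 15.8, 0, 0, 0, 1, 0.5, 0.9, 16.1, 0, 0, 0, 1, 0.5, 0.9, 16.1, 0, 0, 0, 1]
}}

```text
time: 10.38
eef_pos: [0.5117, 0.1981, 0.0343]
tcp_rot: [0.755, 0.656, 0.001, 0.0]
contact_force: [-0.4, -0.3, -4.8]
opening: 0.264
finger_force: 50.5
```

Call:
{"op": "arm_command", "data": {
  "series": [0, 0, 0.3, 0, 0, 0, 1, 0, 0, 0.5, 0, 0, 0, 1, 0, 0, 0.6, 0, 0, 0, 1, 0, 0, 0.6, 0, 0, 0, 1]
}}

```text
time: 10.72
eef_pos: [0.511, 0.1982, 0.028]
tcp_rot: [0.755, 0.656, 0.0, 0.0]
contact_force: [0.0, -0.0, -4.5]
opening: 0.271
finger_force: 50.6
```

Call:
{"op": "arm_command", "data": {
  "series": [0, 0, 0.1, 0, 0, 0, 1, 0, 0, 0.2, 0, 0, 0, 1, 0, 0, 0.2, 0, 0, 0, 1, 0, 0, 0.2, 0, 0, 0, 1]
}}

```text
time: 11.05
eef_pos: [0.5112, 0.1983, 0.0269]
tcp_rot: [0.755, 0.656, 0.0, 0.0]
contact_force: [-4.4, -0.6, 5.2]
opening: 0.265
finger_force: 52.0
```

Seated (force reversed). Release and rise.

Call:
{"op": "arm_command", "data": {
  "series": [0, 0, -0.1, 0, 0, 0, 0.6, 0, 0, -0.1, 0, 0, 0, 0.3, 0, 0, -0.1, 0, 0, 0, 0.1, 0, 0, -0.1, 0, 0, 0, 0.1, 0, 0, -0.1, 0, 0, 0, 0.1, 0, 0, -2, 0, 0, 0, 0.1, 0, 0, -5, 0, 0, 0, 0.1, 0, 0, -9, 0, 0, 0, 0.1, -1, 0, -13, 0, 0, 0, 0.1, -4, 0, -17, 0, 0, 0, 0.1]
}}

```text
time: 11.88
eef_pos: [0.5065, 0.1648, 0.1918]
tcp_rot: [0.754, 0.657, 0.002, 0.001]
contact_force: [0.2, 0.3, -0.0]
opening: 0.901
finger_force: 0.0
```

Call:
{"op": "arm_command", "data": {
  "series": [-4, 0, -3, 0, 0, 0, 0.1, -8, 0, -6, 0, 0, 0, 0.1, -12, 0, -8, 0, 0, 0, 0.1, -14, 0, -10, 0, 0, 0, 0.1, -14, 0, -10, 0, 0, 0, 0.1, -14, 0, -10, 0, 0, 0, 0.1]
}}

```text
time: 12.38
eef_pos: [0.4872, 0.0231, 0.2915]
tcp_rot: [0.756, 0.654, 0.002, 0.002]
contact_force: [-0.0, -0.0, -0.5]
opening: 0.901
finger_force: 0.0
```

```bash
python3 -c "
from h import *
go(.509,.197,.032,-8)
C=cam('wrist')
A=cam('scene')
cv2.imwrite('pics/f.png',np.vstack([cv2.resize(C[0],(480,300)),cv2.resize(A[0],(480,300))]))
"
```

```text
t 12.38 at [0.4872 0.0231 0.2915] yaw -8.26 F [-0.  -0.  -0.5] open 0.9 q6 -0.02
 shift [17.52 -0.48 25.94] turn [ 0.31  0.   -0.26]
```

View pics/f.png

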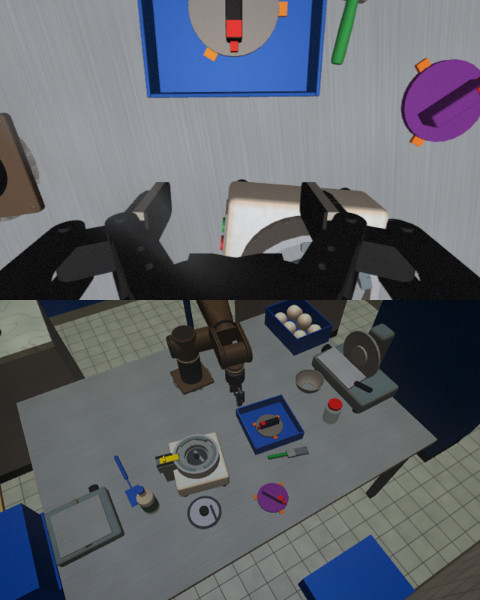

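The lid lies flat in the crate (wrist view (235,25), scene view (270,425)), the latch is open, the other things are unmoved, and the arm is clear.

```bash
python3 -c "
from plant import ctrl
print(ctrl.sign_off())"
```

```text
the job is handed in; nothing more can be done
None
```

The job is handed in at about 12.4 s: the latch is fully open, the lid lies flat and right way up in the blue crate, released, and the last images show nothing else moved.

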